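# Clip the biscuit jar shut

## Robot

A 7-joint arm with a two-finger parallel gripper is mounted at the origin on a cart in front of the work surface, level with it; the furniture and walls round the work are solid. World frame = base frame: x ahead of the robot, y to its left, z up, the work surface at z = 0. Lengths are in mm, angles in degrees, forces in N, time in s.
With the tool pointing down it reaches from about 425 to 825 mm from the base axis. Payload 3.6 kg.
Tool frame: the origin (TCP) lies midway between the tips of the shut fingers; the grasp point (between the pads) lies manip.hold_point_z behind it (manip.hold_point_z is the distance from the TCP to the grasp point, in mm); z points along the fingers, x is the direction in which the jaws open and shut, and the axes are right-handed (so a half turn about z gives the same grasp; the last joint's range is limited). The gripper opens to 93 mm and grips with 3 to 60 N. Pads are 15 mm wide; open, the fingers measure 128 mm over their backs; the gripper's body (75 mm by 188 mm) begins 65 mm behind the grasp point.
Start: joints at [-66.492, 35.231, -0.722, 81.555, 0.464, 63.22, -2.315], TCP at [274.941, 588.956, 218.64] pointing down, gripper open.
Joint ranges: [-178.69, 178.69], [-17.37, 117.87], [-77.05, 75.6], [15.02, 138.74], [-78.02, 258.01], [0.78, 113.62], [-162.83, 162.83]. Speed limits (degrees/s): [159.86, 159.86, 180, 180, 180, 180, 180].

## Interface

Orientations are given as [roll, pitch, yaw] about the fixed x, y, z axes, in that order (R = Rz(yaw) Ry(pitch) Rx(roll)).
In Python, from station import sensors, optics, finish_job, manip gives the robot as it stands. The module is installed in compiled form; this text tells all that it offers.
- The arm moves only by the shell command python3 -m handwheel 'ROWS' [OPENING]. ROWS is JSON, a list of rows, each an object with "travel": the shift along the tool's x, y, z in units of 40 mm (1.0 is 40 mm), a list of three; "roll": the turn about the tool's z in units of 5 degrees (1.0 is 5 degrees). In form: [{"travel": [dx, dy, dz], "roll": roll}, ...]. A call has 1 to 12 rows; each row is the pose to reach, as a shift and turn from the pose commanded when the call began, along the tool's axes at that moment; what a row does not reach only later rows make up. A row lasts 1/12 s, in which the tool goes at most 41.7 mm and 7.16 degrees, less where a joint would pass 70% of its speed; a pose out of reach is approached as far as the arm can. A call with a gripper value outside its range is refused whole. OPENING is the closure, from 0 (fully open) to 1 (shut), set as the call begins (- or left out, the last holds). The fingers move at their own pace and stop on an object; the grip force is fixed at half the most. Time passes only in rows, so rows that repeat a pose let the fingers close. It gives the time, the measured TCP pose, the force and the opening at its end, in the units of the state.
- sensors.read_state(): the state, without advancing time (a new reading comes with each control period).
- optics.grab_frame(name): name is "side" or "top"; returns the picture (400x640x3 uint8, red, green, blue); there is no depth.
- optics.camera_model(name): a dict with "fovy" (degrees; the focal length in pixels is half the picture's height over the tangent of half this angle, whatever the lens; pixels are square), "cx", "cy" (the principal point, pixels), "R" (3x3) and "t" (3): a world point X has camera coordinates R X + t. Camera axes: x right, y down, z forward; pixel columns grow to the right and rows downward; lengths in mm; the calibration is good to about 2 mm. A picture is of the moment at which its call begins. camera_model takes no time and is no camera call.
- finish_job(): hands the job in, once; it reports no verdict.
The state is a dict: "time_s": time; "joint_pos": joint angles; "joint_vel": joint speeds; "joint_torque": joint torques, N m; "ee_pos": TCP position; "tool_rot": TCP orientation; "wrist_force": force on the tool from outside, world axes, zero at the start; "ft_torque": the same for the moment, N m; "opening": finger opening in mm.
Only numpy, scipy, OpenCV 4.12 (cv2) and the standard library are available. Lean on these libraries where they do the work, as an engineer would, in place of code of your own. Each camera call takes 0.05 s, during which the arm holds its last target.

## Task

Close the glass biscuit jar so the biscuits stay crisp: tip its open wooden lid down onto the jar, flip the steel wire loop inward over the catch on the lid, then push the lever tab down past its centre until it snaps shut against the jar and holds the loop tight in the catch. Do it all by pushing with the fingertips: pick nothing up, leave the jar standing where it is (a slip of a few centimetres at most), and do not disturb the mug, the jam jar or the spoon.

Things in the scene. Friction and masses are not known exactly. Their poses are not given: they have to be found in the camera images.
- jar: Clip-top glass jar with a stack of biscuits in it, loose on the worktop, about 1.4 kg in all, 110 mm across, rim 128 mm high. Origin: centre of its underside; z up; -x is its front (the side with the clip, roughly to the robot's right), +x its back (lid hinge). Pushed hard (over about 6 N) near its top it slides or tips.
- lid (a joint): Hinge of the wooden lid (109 mm disc, top 143 mm up when shut). 0 = shut, grows as it opens to the back (1.57 upright; 1.6 to 1.75 at the start). Axis along the jar's y, 62 mm behind the jar's axis, 128 mm up. The lid's upper face (rear face when open) lies 15 mm off the line through the hinge. It stays where it is left near upright; pushed forward below about 1.0 it falls shut by itself.
- lid_edge (a point): Middle of the lid's free edge, 116 mm from the hinge axis: the front when shut, the top (about 245 mm up) when open.
- lever (a joint): Hinge of the steel lever. 0 = open (tab points up and outward, 52 degrees above level), 2.18 = snapped shut (tab down along the jar's front, 73 degrees below level). Axis along the jar's y, 68 mm in front of the jar's axis, 94.5 mm up. Held by friction (0.9 N at the tab). With the loop in the catch it needs about 4 N near 1.3 and passes centre near 1.8, then snaps and locks; released earlier it does not shut.
- lever_tab (a point): Free end of the lever: centre of the rounded edge of its orange thumb sleeve, 54 mm from the lever's axis, 22 mm wide, 7 mm thick. To shut it, push on its upper side, down along its arc, to about 60 degrees below level; with the gripper leaning away from the jar (its body on the front side), so that the body does not meet the lid.
- loop (a joint): Hinge of the wire loop on the lever. 0 = tipped outward against its stop (75 degrees above level while the lever is fully open), grows as it tips inward to the lid. It moves freely, falls either way from upright and is carried by the lever. Its axis lies 16 mm from the lever's axis, 30 degrees below the tab's direction.
- loop_bar (a point): Middle of the cross bar at the free end of the wire loop (wire 4 mm thick, loop 33 mm wide), 65 mm from the loop's hinge; about 163 mm above the worktop at the start, some 25 mm higher than the lever's tab. The lever must still be open for the bar to pass over the lip of the catch.
- catch (a point): Seat on the lid where the bar's middle lies when clipped: on a steel keeper plate at the lid's front edge, just behind its upturned lip (5.5 mm high); a gentle ramp behind leads to the seat. Axes of the lid: when shut, x points to the jar's back, z up. Freshly tipped in, the bar lies on the ramp 8 to 21 mm behind this point; the lever then draws it against the lip.
- mug: Cream mug, 82 mm across and 94 mm high, with a handle; stands to the robot's right of the jar, to be left alone. Origin: centre of its underside.
- jam: Jam jar with a white cap, 65 mm across and 94 mm high, beyond the biscuit jar; to be left alone. Origin: centre of its underside.
- spoon: Steel spoon, 188 x 38 x 15 mm, lying between the robot and the jar; to be left alone. Origin: centre of its underside.

How it is judged (in metres and radians):
On the way, in this order (a step that is already met when the one before it is completed fails the run):
1. the lid is down on the jar, with the lever still open (value of joint lid below 0.05 rad and value of joint lever below 0.7 rad), for 0.2 s.
2. the wire loop's bar lies on the lid behind the lip of the catch (value of joint lid below 0.05 rad and x of loop_bar in the frame of catch between -0.003 and 0.03 m and z of loop_bar in the frame of catch below 0.009 m), for 0.1 s.
At the end, for the whole second after the job is handed in: The lid is shut (lid joint under 0.03 rad), the lever is snapped over centre (lever joint over 2.05 rad), the loop's bar lies in the catch (within 5 mm of its seat), and the jar stands upright and still on the worktop within 50 mm of where it stood (value of joint lid below 0.03 rad and value of joint lever above 2.05 rad and distance between loop_bar and catch below 0.005 m and angle between jar's own z axis and vertical below 0.05 rad and height (world z) of jar below 0.005 m and distance of jar from where it was at the start of the episode below 0.05 m and linear speed of jar below 0.02 m/s); the robot touches nothing.
It fails at once if the jar is lifted or carried (height (world z) of jar above 0.02 m).
It fails at once if the jar is tipped (angle between jar's own z axis and vertical above 0.25 rad).
It fails at once if the jar is shoved along the worktop by more than 60 mm (distance of jar from where it was at the start of the episode above 0.06 m).
It fails at once if the mug, the jam jar or the spoon is disturbed (moved by more than 25 mm) (distance of any of mug, jam, spoon from where it was at the start of the episode above 0.025 m).
It also fails if it takes over 61 s, if anything falls off the work surface, if the arm or the gripper's body presses on something with over 40 N, if the wrist force passes 120 N, or if a joint passes its speed limit or range.

## Working session

There is one attempt and no reset: what is moved stays moved. The work goes in short steps, Python scripts to look and compute and a shell command to move; the robot and the scene stay as the last step left them, time stands still between calls to the robot, and variables do not carry over. Pictures are saved under pics/ and viewed, and the job is handed in when it is done.

```bash
mkdir -p pics; python3 - <<'E'
from station import sensors, optics, manip
import cv2
print(sensors.read_state()); print([ (a,getattr(manip,a)) for a in dir(manip) if a[0]!='_'])
for n in("side","top"):
    print(n,optics.camera_model(n))
    cv2.imwrite(f"pics/{n}0.png",optics.grab_frame(n)[:,:,::-1])
E
```

```text
{'time_s': 0.0, 'joint_pos': array([-66.49252809,  35.28800545,  -0.7239706 ,  81.63961743,
         0.46523877,  63.21964171,  -2.31504477]), 'joint_vel': array([ 0.00388376, -0.08602389,  0.08732346,  0.0337794 , -0.10019607,
       -0.08479144,  0.04277642]), 'joint_torque': array([ 1.22044971e-04, -4.58934510e+01,  2.09171190e-01, -1.65743136e+01,
       -6.10403577e-02,  2.05934071e-02,  2.50036537e-04]), 'ee_pos': array([274.62280235, 588.27196555, 217.50508609]), 'tool_rot': array([1.79997581e+02, 1.44352700e-01, 6.49791150e+01]), 'wrist_force': array([-0.11242947,  0.10201761, -0.49558143]), 'ft_torque': array([-0.00807127,  0.06026769,  0.00628102]), 'opening': 93.03988651571395}
[('Unreachable', <class 'station.Unreachable'>), ('hold_point_z', 18.8)]
side {'fovy': 51.095657484629605, 'cx': 329.8965250941261, 'cy': 205.55074993775975, 'R': array([[ 0.90936179, -0.41598272,  0.0044183 ],
       [-0.25693804, -0.56997063, -0.78045905],
       [ 0.32717578,  0.70858441, -0.62519129]]), 't': array([-634.39561524,   69.86062053, 1014.99933543])}
top {'fovy': 53.01606972420405, 'cx': 315.94432332743537, 'cy': 206.83062854351436, 'R': array([[ 0.01899144, -0.99966483, -0.01759409],
       [-0.98290866, -0.01544448, -0.18344489],
       [ 0.18311167,  0.02077726, -0.98287254]]), 't': array([-332.35969262,  565.12986067,  862.50280547])}
```

View pics/side0.png

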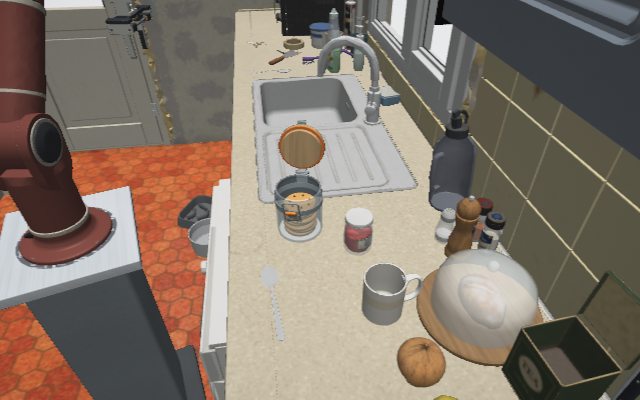

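View pics/top0.png

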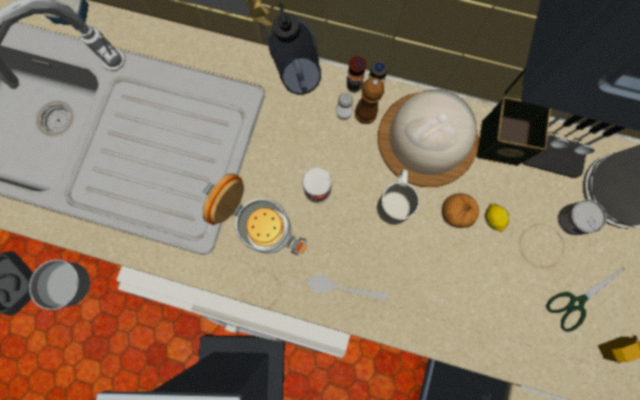

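```bash
python3 - <<'E'
import cv2,numpy as np
t=cv2.imread("pics/top0.png")[160:280,190:350]; s=cv2.imread("pics/side0.png")[110:250,250:390]
cv2.imwrite("pics/c1.png",cv2.resize(t,None,fx=5,fy=5,interpolation=cv2.INTER_CUBIC))
cv2.imwrite("pics/c2.png",cv2.resize(s,None,fx=4,fy=4,interpolation=cv2.INTER_CUBIC))
E
cat > h.py <<'E'
import numpy as np, cv2
from station import optics
M={n:optics.camera_model(n) for n in("side","top")}
def f(n): return 200/np.tan(np.radians(M[n]["fovy"]/2))
def ray(n,u,v):
    m=M[n];R=np.array(m["R"]);t=np.array(m["t"])
    d=R.T@np.array([(u-m["cx"])/f(n),(v-m["cy"])/f(n),1]);return -R.T@t,d/np.linalg.norm(d)
def onz(n,u,v,z):
    o,d=ray(n,u,v);return o+d*(z-o[2])/d[2]
def tri(a,b):
    o1,d1=ray("top",*a);o2,d2=ray("side",*b)
    s=np.linalg.lstsq(np.c_[d1,-d2],o2-o1,rcond=None)[0]
    p,q=o1+d1*s[0],o2+d2*s[1];return (p+q)/2,np.linalg.norm(p-q)
def proj(n,X):
    m=M[n];c=np.array(m["R"])@np.array(X)+np.array(m["t"]);return f(n)*c[0]/c[2]+m["cx"],f(n)*c[1]/c[2]+m["cy"]
E
```

```text
(no output)
```

View pics/c1.png

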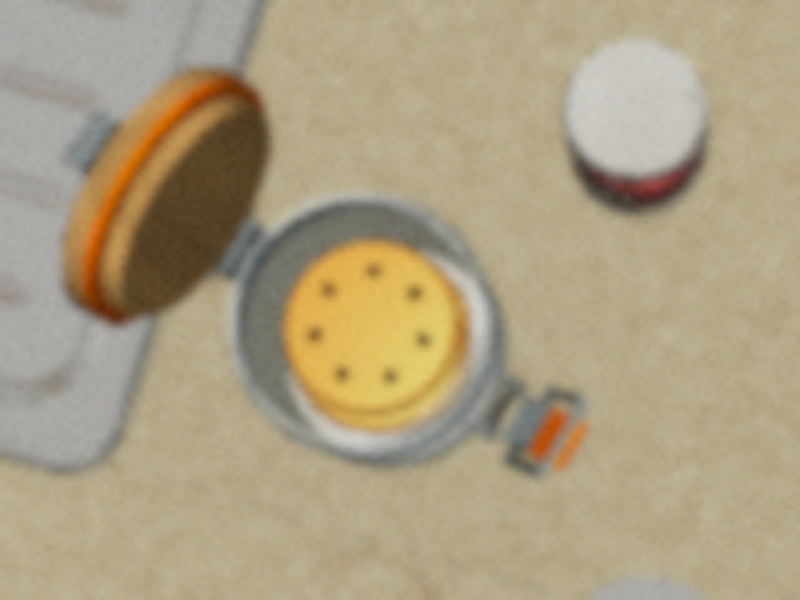

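View pics/c2.png

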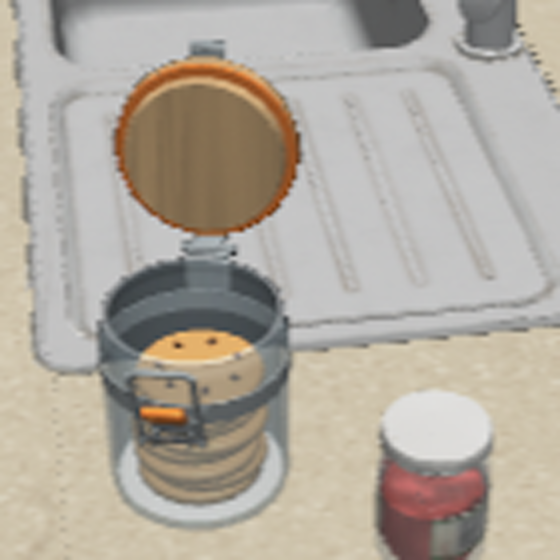

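```bash
python3 - <<'E'
from h import *
C=onz("top",190+370/5,160+327/5,128);print("rim c",C)
for a in((237,327),(503,327),(370,192),(370,463)):print(np.linalg.norm(onz("top",190+a[0]/5,160+a[1]/5,128)-C))
B,e=tri((190+561/5,160+440/5),(250+166/4,110+377/4));print("bar",B,e)
print("barz163",onz("top",190+561/5,160+440/5,163))
T,e=tri((190+560/5,160+439/5),(250+163/4,110+413/4));print("tab",T,e)
L,e=tri((190+92/5,160+143/5),(250+208/4,110+47/4));print("keeper",L,e)
H=onz("top",190+240/5,160+252/5,128);print("hinge",H)
for P in(B,T,L,H,):
    d=P-C;print(np.hypot(*d[:2]),np.degrees(np.arctan2(d[1],d[0])))
S=onz("top",190+370/5,160+327/5,0)
for n,u,v,z in(("mug",397,205,94),("jam",317,182,94)):print(n,onz("top",u,v,z))
print("spoon",onz("top",310,283,10),onz("top",388,296,5))
E
```

```text
rim c [ 515.54755026 -217.82133154  128.        ]
55.0303188712945
54.900603379102265
56.86009135581038
55.86316147894493
bar [ 470.42539091 -299.93081592  156.64542874] 4.7783426019336614
barz163 [ 467.59395484 -299.654954    163.        ]
tab [ 470.65318263 -297.55931684  131.20350886] 0.14713828456845204
keeper [ 565.41047055 -132.24598149  244.48642002] 1.164952475336858
hinge [ 546.07140201 -162.3188681   128.        ]
93.69085702321195 -118.79040118327201
91.50765292535799 -119.38053786156983
99.04267442068735 59.77156256130409
63.34215795047262 61.191190192277105
mug [ 569.25121956 -498.01486278   94.        ]
jam [ 617.73231557 -324.69818945   94.        ]
spoon [ 400.2872045  -311.40742624   10.        ] [ 374.49677867 -490.09336614    5.        ]
```

```bash
cat >> h.py <<'E'
from scipy.spatial.transform import Rotation as Ro
from station import sensors
C=np.array([515.5,-217.8,0]); A=np.radians(60)
def W(r,t,z): # jar frame (x back, y left) -> world
    return C+np.array([r*np.cos(A)-t*np.sin(A),r*np.sin(A)+t*np.cos(A),z])
def J(p):
    d=np.array(p)-C;return np.array([d[0]*np.cos(A)+d[1]*np.sin(A),-d[0]*np.sin(A)+d[1]*np.cos(A),p[2]])
def need(T,yaw=None):
    s=sensors.read_state();R=Ro.from_euler('xyz',s["tool_rot"],degrees=True).as_matrix()
    d=R.T@(np.array(T)-s["ee_pos"])/40
    print("t",round(s["time_s"],2),"travel",d.round(2),"roll",None if yaw is None else round(-((yaw-s["tool_rot"][2]+180)%360-180)/5,2),"jar",J(s["ee_pos"]).round(1),"rot",s["tool_rot"].round(1),"F",s["wrist_force"].round(1))
E
python3 - <<'E'
from h import *
print(tri((122,60),(322,75)),tri((108,48),(322,72)))
print(W(145,0,230)); need(W(145,0,230),-30)
E
```

```text
(array([732.76096321,  24.48277955, 293.76247284]), np.float64(97.02086573161824)) (array([748.58595072,  49.9244856 , 294.29224826]), np.float64(107.9079013891272))
[588.         -92.22631645 230.        ]
t 0.1 travel [-12.11  14.3   -0.28] roll 19.0 jar [577.7 611.7 217.6] rot [-1.8e+02  1.0e-01  6.5e+01] F [-0.1  1.   0.1]
```

```bash
python3 -m handwheel '[{"travel":[-0.5,0.6,0],"roll":0.8},{"travel":[-1,1.2,0],"roll":1.6},{"travel":[-1.5,1.8,0],"roll":2.4},{"travel":[-2,2.4,0],"roll":3.2},{"travel":[-2.5,3,0],"roll":4},{"travel":[-3,3.6,0],"roll":4.8},{"travel":[-3.5,4.2,0],"roll":5.6},{"travel":[-4,4.8,0],"roll":6.4},{"travel":[-4.5,5.4,0],"roll":7.2},{"travel":[-5,6,0],"roll":8},{"travel":[-5.5,6.6,0],"roll":8.8},{"travel":[-6,7.2,0],"roll":9.6}]' 1; python3 -c "
from h import *
need(W(145,0,230),-30)"
```

```text
time_s: 1.1
ee_pos: [434.5, 248.1, 218.4]
tool_rot: [180.0, 0.0, 16.8]
wrist_force: [0.8, -0.2, -0.4]
opening: 17.2
t 1.1 travel [ 1.22  9.25 -0.29] roll 9.36 jar [363.  303.1 218.4] rot [180.    0.   16.8] F [ 0.8 -0.2 -0.4]
```

```bash
python3 -m handwheel '[{"travel":[0.1,0.85,0],"roll":0.8},{"travel":[0.2,1.7,0],"roll":1.6},{"travel":[0.3,2.5,0],"roll":2.4},{"travel":[0.4,3.4,0],"roll":3.2},{"travel":[0.5,4.2,0],"roll":4},{"travel":[0.6,5.1,0],"roll":4.8},{"travel":[0.8,5.9,0],"roll":5.6},{"travel":[0.9,6.8,-0.1],"roll":6.4},{"travel":[1,7.6,-0.1],"roll":7.2},{"travel":[1.1,8.4,-0.2],"roll":8},{"travel":[1.2,9,-0.2],"roll":8.8},{"travel":[1.2,9.2,-0.2],"roll":9.4}]' 1; python3 -c "
from h import *
need(W(145,0,225),-30)
cv2.imwrite('pics/side1.png',optics.grab_frame('side')[:,:,::-1])
cv2.imwrite('pics/top1.png',optics.grab_frame('top')[:,:,::-1])"
```

```text
time_s: 2.1
ee_pos: [588.5, -93.7, 226.5]
tool_rot: [179.8, -0.2, -30.5]
wrist_force: [0.0, -0.4, -0.4]
opening: 0.4
t 2.1 travel [-0.03 -0.03  0.04] roll -0.11 jar [144.   -1.1 226.5] rot [179.8  -0.2 -30.5] F [ 0.  -0.4 -0.4]
```

View pics/side1.png

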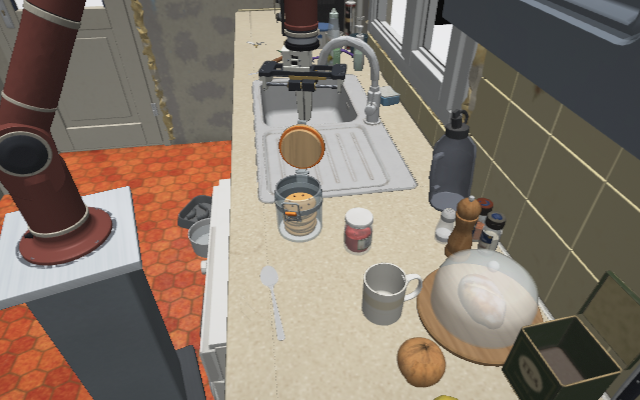

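View pics/top1.png

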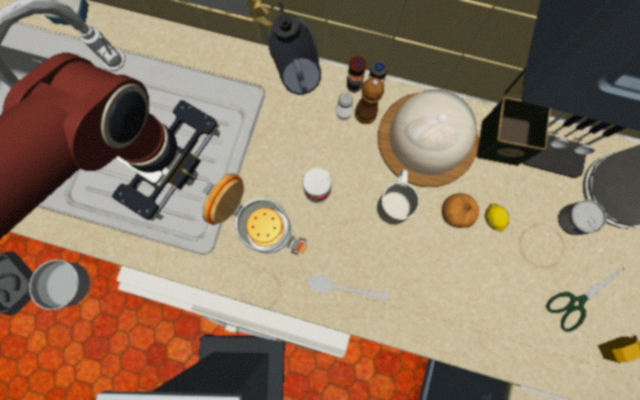

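```bash
python3 -m handwheel '[{"travel":[0,0.2,0.1],"roll":0},{"travel":[0,0.4,0.2],"roll":0},{"travel":[0,0.6,0.25],"roll":0},{"travel":[0,0.75,0.25],"roll":0},{"travel":[0,0.85,0.25],"roll":0},{"travel":[0,0.95,0.25],"roll":0},{"travel":[0,1.05,0.25],"roll":0},{"travel":[0,1.15,0.25],"roll":0},{"travel":[0,1.25,0.25],"roll":0},{"travel":[0,1.35,0.25],"roll":0},{"travel":[0,1.45,0.25],"roll":0},{"travel":[0,1.55,0.25],"roll":0}]' 1; python3 -c "
from h import *
need(W(24,0,215),-30)
cv2.imwrite('pics/side2.png',optics.grab_frame('side')[100:260,220:420,::-1].repeat(3,0).repeat(3,1))"
```

```text
time_s: 3.2
ee_pos: [556.6, -142.3, 216.7]
tool_rot: [-180.0, -0.0, -30.0]
wrist_force: [-0.8, -0.6, 0.7]
opening: 0.7
t 3.2 travel [0.05 1.55 0.04] roll -0.0 jar [ 86.    2.2 216.7] rot [-180.   -0.  -30.] F [-0.8 -0.6  0.7]
```

View pics/side2.png

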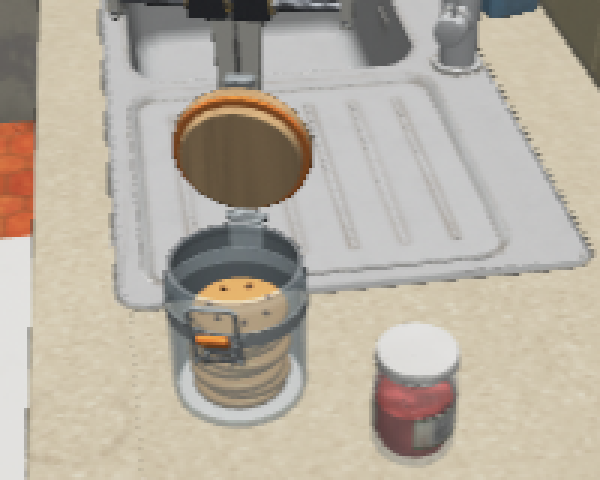

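The lid is tipping forward (now around upright, keeper at crop px (240,80)); the jar has not moved. Continue.

```bash
python3 -m handwheel '[{"travel":[0,0.12,0],"roll":0},{"travel":[0,0.24,0],"roll":0},{"travel":[0,0.36,0],"roll":0},{"travel":[0,0.48,0],"roll":0},{"travel":[0,0.6,0],"roll":0},{"travel":[0,0.72,0],"roll":0},{"travel":[0,0.84,0],"roll":0},{"travel":[0,0.96,0],"roll":0},{"travel":[0,1.08,0],"roll":0},{"travel":[0,1.2,0],"roll":0},{"travel":[0,1.3,0],"roll":0},{"travel":[0,1.4,0],"roll":0}]' 1; python3 -m handwheel '[{"travel":[0,0.1,0],"roll":0},{"travel":[0,0.2,0],"roll":0},{"travel":[0,0.3,0],"roll":0},{"travel":[0,0.4,0],"roll":0},{"travel":[0,0.5,0],"roll":0},{"travel":[0,0.5,0],"roll":0}]' 1; python3 -c "
from h import *
need(W(24,0,215),-30)
cv2.imwrite('pics/side3.png',optics.grab_frame('side')[100:260,220:420,::-1].repeat(3,0).repeat(3,1))"
```

```text
time_s: 4.25
ee_pos: [528.5, -190.9, 216.7]
tool_rot: [180.0, -0.0, -30.0]
wrist_force: [0.1, -0.6, -0.0]
opening: 0.7
time_s: 4.75
ee_pos: [518.0, -209.0, 216.8]
tool_rot: [180.0, -0.0, -30.1]
wrist_force: [-0.1, 0.5, -0.5]
opening: 0.2
t 4.75 travel [ 0.05 -0.38  0.04] roll -0.02 jar [  8.9   2.2 216.8] rot [180.   -0.  -30.1] F [-0.1  0.5 -0.5]
```

View pics/side3.png

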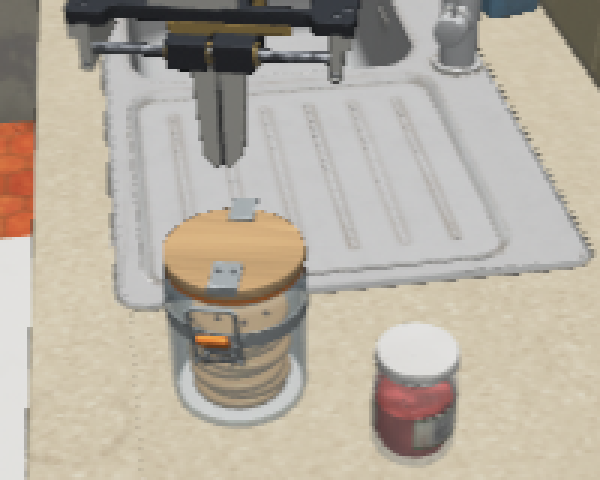

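```bash
python3 -m handwheel '[{"travel":[0,0.4,0],"roll":0},{"travel":[0,0.8,0],"roll":0},{"travel":[0,1.2,0],"roll":0},{"travel":[0,1.6,0],"roll":0},{"travel":[0,2,0],"roll":0},{"travel":[0,2.4,0],"roll":0},{"travel":[0,2.8,0],"roll":0},{"travel":[0,3.2,0],"roll":0},{"travel":[0,3.6,0],"roll":0},{"travel":[0,4,0],"roll":0},{"travel":[0,4,0],"roll":0}]' 1; python3 -c "
from h import *
need(W(-140,0,152),-30)
cv2.imwrite('pics/side4.png',optics.grab_frame('side')[100:260,220:420,::-1].repeat(3,0).repeat(3,1))
cv2.imwrite('pics/top4.png',cv2.resize(optics.grab_frame('top')[160:280,190:350,::-1],None,fx=5,fy=5,interpolation=2))"
```

```text
time_s: 5.72
ee_pos: [436.2, -349.7, 217.0]
tool_rot: [179.8, -0.0, -30.3]
wrist_force: [-0.6, -0.3, -0.5]
opening: 0.6
t 5.72 travel [ 0.06 -0.35  1.62] roll -0.07 jar [-153.9    2.7  217. ] rot [179.8  -0.  -30.3] F [-0.6 -0.3 -0.5]
```

View pics/side4.png

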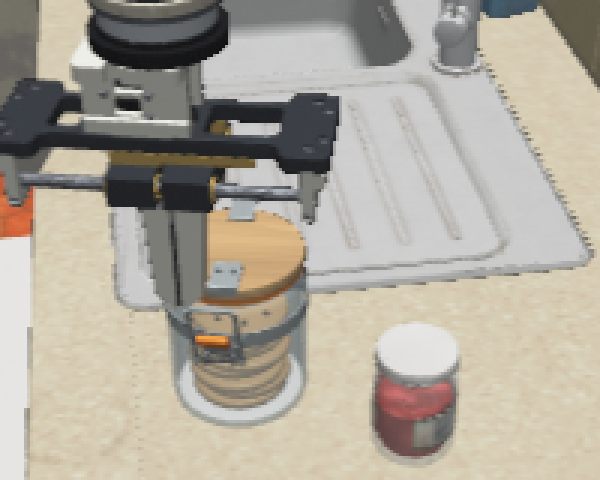

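View pics/top4.png

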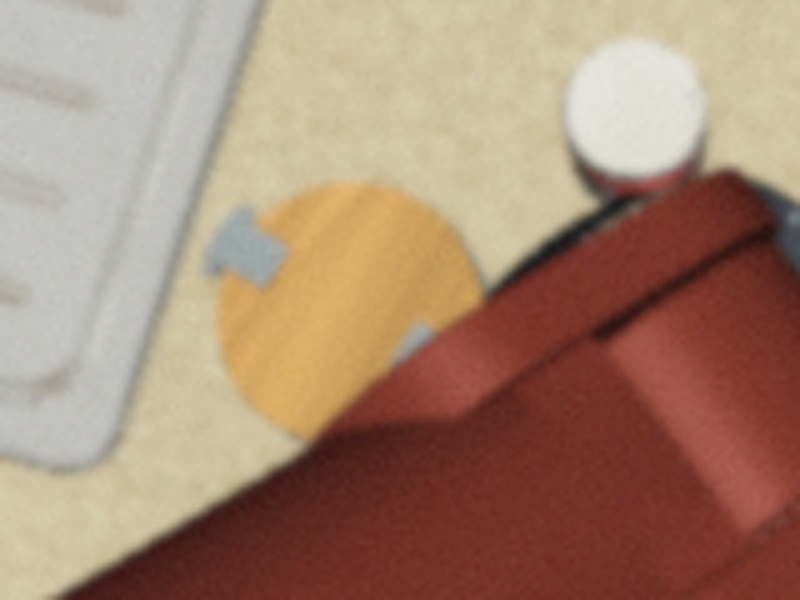

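```bash
python3 - <<'E'
from h import *
print(onz("top",190+352/5,160+316/5,143))
for n in("top","side"):
    print(n,"bar",proj(n,W(-99.6,0,163)),"tab",proj(n,W(-101.2,0,137)), "tabmid",proj(n,W(-95,0,129)))
print("meas top bar",302.2,248,"tab",302,247.8,"side bar",291.5,204.2,"tab",290.7,213.2)
print(onz("side",291.5,204.2,163),J(onz("side",291.5,204.2,163)),J(onz("top",302.2,248,163)),J(onz("side",290.7,213.2,137)))
E
```

```text
[ 517.86960453 -212.58692366  143.        ]
top bar (np.float64(304.432083894914), np.float64(249.01348809133447)) tab (np.float64(305.7027601415876), np.float64(250.45888514013836)) tabmid (np.float64(303.2678925596763), np.float64(249.1839519304046))
side bar (np.float64(288.6942061445472), np.float64(203.72592170934786)) tab (np.float64(289.28057674010626), np.float64(214.05421006261184)) tabmid (np.float64(289.9996089198123), np.float64(215.1002825401933))
meas top bar 302.2 248 tab 302 247.8 side bar 291.5 204.2 tab 290.7 213.2
[ 470.35080296 -307.84901736  163.        ] [-100.55933514   -5.92415708  163.        ] [-94.84149217   0.56037511 163.        ] [-98.17834448  -2.45650272 137.        ]
```

```bash
sed -i 's/C=np.array(\[515.5,-217.8,0\])/C=np.array([517,-215.3,0])/' h.py; python3 -m handwheel '[{"travel":[0,0,0.3],"roll":0},{"travel":[0.05,0,0.6],"roll":0},{"travel":[0.1,0,0.9],"roll":0},{"travel":[0.1,0,1.2],"roll":0},{"travel":[0.1,0,1.5],"roll":0},{"travel":[0.1,0,1.6],"roll":0},{"travel":[0.1,-0.2,1.6],"roll":0},{"travel":[0.1,-0.4,1.6],"roll":0},{"travel":[0.1,-0.6,1.6],"roll":0},{"travel":[0.1,-0.7,1.6],"roll":0},{"travel":[0.1,-0.7,1.6],"roll":0}]' 1; python3 -c "
from h import *
need(W(-84,-1,153),-30)
cv2.imwrite('pics/side5.png',optics.grab_frame('side')[140:240,250:370,::-1].repeat(5,0).repeat(5,1))"
```

```text
time_s: 6.73
ee_pos: [457.7, -322.3, 153.1]
tool_rot: [-179.9, -0.1, -29.8]
wrist_force: [-0.4, 0.6, 0.1]
opening: 0.6
t 6.73 travel [-0.03 -0.96  0.  ] roll 0.03 jar [-122.3   -2.2  153.1] rot [-1.799e+02 -1.000e-01 -2.980e+01] F [-0.4  0.6  0.1]
```

View pics/side5.png

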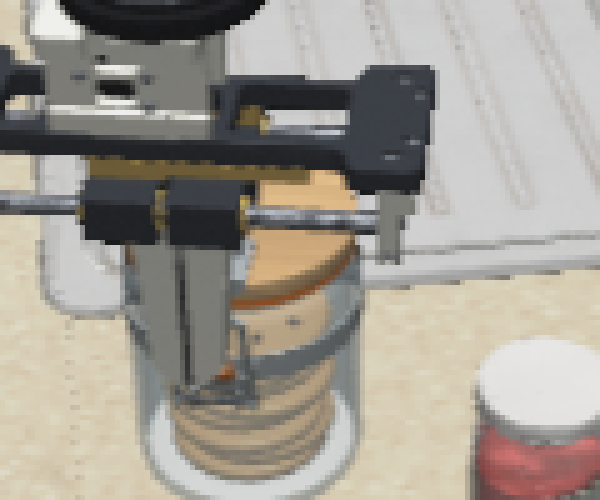

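```bash
python3 -m handwheel '[{"travel":[0,-0.1,0],"roll":0},{"travel":[0,-0.2,0],"roll":0},{"travel":[0,-0.28,0],"roll":0},{"travel":[0,-0.36,0],"roll":0},{"travel":[0,-0.44,0],"roll":0},{"travel":[0,-0.52,0],"roll":0},{"travel":[0,-0.6,0],"roll":0},{"travel":[0,-0.68,0],"roll":0},{"travel":[0,-0.74,0],"roll":0},{"travel":[0,-0.8,0],"roll":0}]' 1; python3 -c "
from h import *
need(W(-84,-1,153),-30)
cv2.imwrite('pics/side6.png',optics.grab_frame('side')[140:240,250:370,::-1].repeat(5,0).repeat(5,1))"
```

```text
time_s: 7.62
ee_pos: [472.3, -296.1, 152.6]
tool_rot: [180.0, 0.0, -30.0]
wrist_force: [0.9, -0.8, 0.5]
opening: 0.9
t 7.62 travel [-0.02 -0.21 -0.01] roll -0.0 jar [-92.3  -1.6 152.6] rot [180.   0. -30.] F [ 0.9 -0.8  0.5]
```

View pics/side6.png

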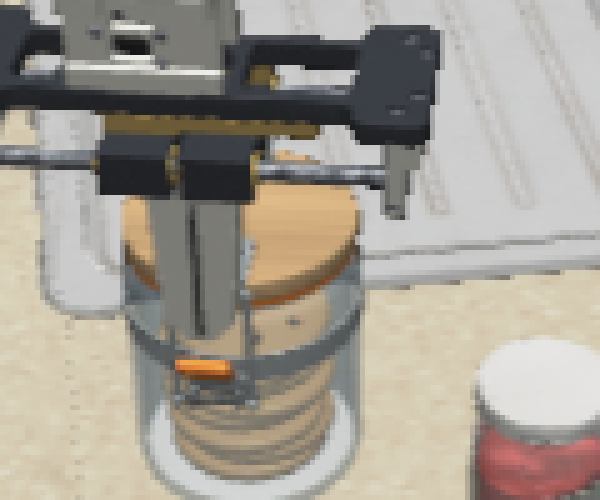

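```bash
python3 -m handwheel '[{"travel":[0,-0.08,0],"roll":0},{"travel":[0,-0.16,0],"roll":0},{"travel":[0,-0.24,0],"roll":0},{"travel":[0,-0.32,0],"roll":0},{"travel":[0,-0.38,0],"roll":0},{"travel":[0,-0.38,0],"roll":0},{"travel":[0,-0.38,0],"roll":0}]' 1; python3 -c "
from h import *
need(W(-84,-1,153),-30)
cv2.imwrite('pics/side7.png',optics.grab_frame('side')[140:240,250:370,::-1].repeat(5,0).repeat(5,1))"
```

```text
time_s: 8.25
ee_pos: [479.8, -283.0, 152.7]
tool_rot: [180.0, 0.0, -30.0]
wrist_force: [-0.0, -0.1, 0.1]
opening: 0.3
t 8.25 travel [-0.02  0.17 -0.01] roll -0.0 jar [-77.2  -1.7 152.7] rot [180.   0. -30.] F [-0.  -0.1  0.1]
```

View pics/side7.png

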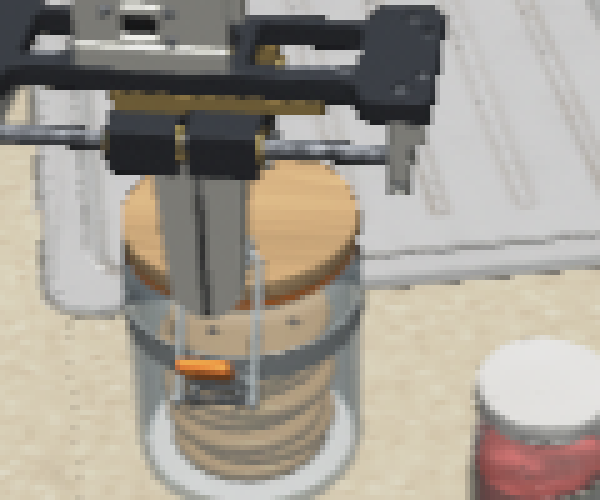

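```bash
python3 -m handwheel '[{"travel":[0,0.2,-0.1],"roll":0},{"travel":[0,0.5,-0.2],"roll":0},{"travel":[0,0.9,-0.3],"roll":0},{"travel":[0,1.3,-0.4],"roll":0},{"travel":[0,1.8,-0.4],"roll":0},{"travel":[0,2.2,-0.4],"roll":0},{"travel":[0,2.2,-0.4],"roll":0}]' 1; python3 -c "
from h import *
need(W(-104,-1,153),-30)
cv2.imwrite('pics/side8.png',optics.grab_frame('side')[140:240,250:370,::-1].repeat(5,0).repeat(5,1))"
```

```text
time_s: 8.88
ee_pos: [431.7, -365.1, 169.9]
tool_rot: [179.7, -0.1, -30.5]
wrist_force: [-0.1, -0.3, -0.0]
opening: 0.4
t 8.88 travel [-0.02 -1.71  0.41] roll -0.1 jar [-172.4   -1.   169.9] rot [ 1.797e+02 -1.000e-01 -3.050e+01] F [-0.1 -0.3 -0. ]
```

View pics/side8.png

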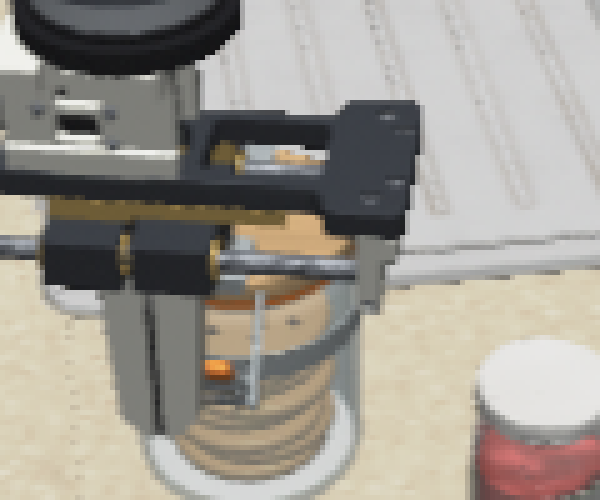

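```bash
python3 -m handwheel '[{"travel":[-0.5,0,-0.2],"roll":0},{"travel":[-1.2,0,-0.4],"roll":0},{"travel":[-1.9,0,-0.5],"roll":0},{"travel":[-2.5,0,-0.5],"roll":0},{"travel":[-3,0,-0.5],"roll":0},{"travel":[-3,0,-0.5],"roll":0}]' 1; python3 -c "
from h import *
need(W(-104,-1,153),-30)
cv2.imwrite('pics/side9.png',cv2.resize(optics.grab_frame('side')[140:240,250:370,::-1],None,fx=6,fy=6,interpolation=2))"
```

```text
time_s: 9.43
ee_pos: [328.5, -296.3, 188.8]
tool_rot: [-179.8, 0.2, -30.1]
wrist_force: [-0.2, 0.3, 0.2]
opening: 0.8
t 9.43 travel [ 3.1  -1.51  0.89] roll -0.01 jar [-164.4  122.8  188.8] rot [-179.8    0.2  -30.1] F [-0.2  0.3  0.2]
```

View pics/side9.png

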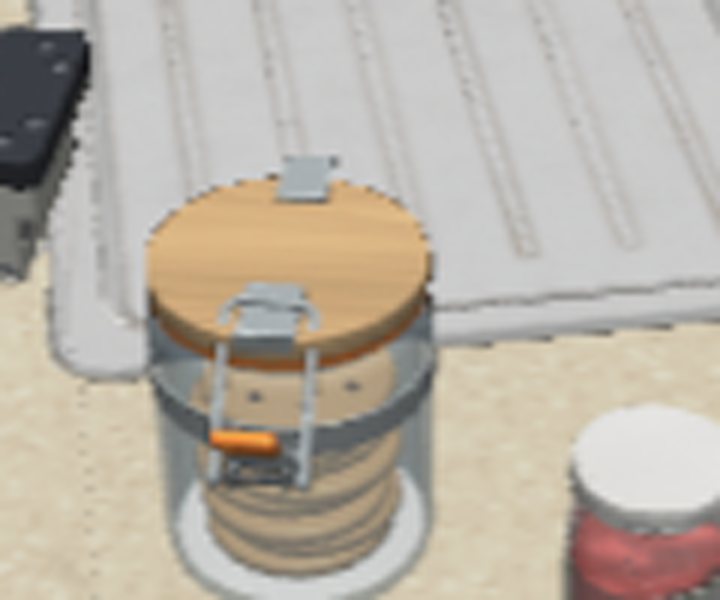

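```bash
python3 -m handwheel '[{"travel":[0.6,-0.3,0],"roll":0},{"travel":[1.2,-0.6,0],"roll":0},{"travel":[1.8,-0.9,0.1],"roll":0},{"travel":[2.4,-1.2,0.2],"roll":0},{"travel":[2.9,-1.4,0.4],"roll":0},{"travel":[3.1,-1.5,0.6],"roll":0},{"travel":[3.1,-1.5,0.8],"roll":0},{"travel":[3.1,-1.5,0.8],"roll":0}]' 1; python3 -c "
from h import *
need(W(-104,-1,141),-30)
need(W(-115,-1,125),-30)
need(W(-122,-1,107.5),-30)
cv2.imwrite('pics/side10.png',cv2.resize(optics.grab_frame('side')[140:240,250:370,::-1],None,fx=6,fy=6,interpolation=2))"
```

```text
time_s: 10.15
ee_pos: [467.9, -308.4, 154.4]
tool_rot: [180.0, 0.3, -30.0]
wrist_force: [-0.1, 1.5, 0.5]
opening: 0.4
t 10.15 travel [-0.07 -0.03  0.34] roll 0.0 jar [-105.2   -4.   154.4] rot [180.    0.3 -30. ] F [-0.1  1.5  0.5]
t 10.15 travel [-0.07  0.24  0.74] roll 0.0 jar [-105.2   -4.   154.4] rot [180.    0.3 -30. ] F [-0.1  1.5  0.5]
t 10.15 travel [-0.07  0.42  1.17] roll 0.0 jar [-105.2   -4.   154.4] rot [180.    0.3 -30. ] F [-0.1  1.5  0.5]
```

View pics/side10.png

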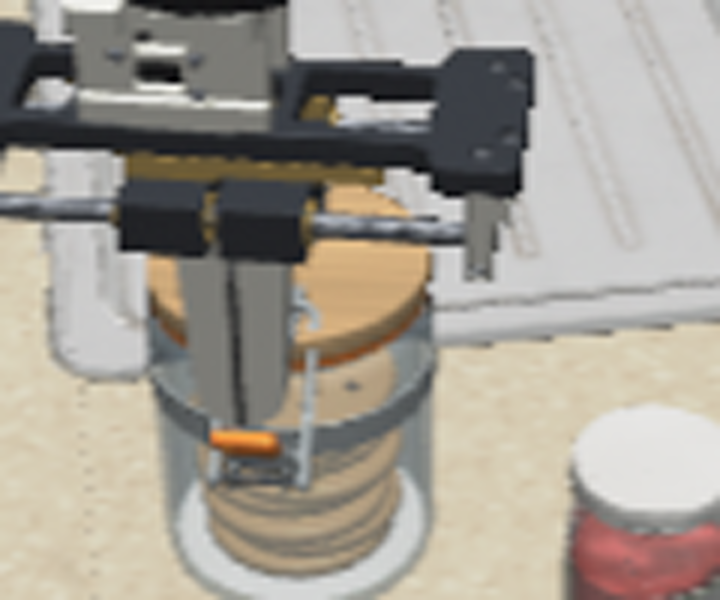

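```bash
python3 -m handwheel '[{"travel":[0,-0.04,0.1],"roll":0},{"travel":[0,-0.06,0.2],"roll":0},{"travel":[0,-0.06,0.3],"roll":0},{"travel":[0,-0.02,0.4],"roll":0},{"travel":[0,0.04,0.5],"roll":0},{"travel":[0,0.1,0.6],"roll":0},{"travel":[0,0.15,0.7],"roll":0},{"travel":[0,0.2,0.8],"roll":0},{"travel":[0,0.25,0.9],"roll":0},{"travel":[0,0.3,1.0],"roll":0},{"travel":[0,0.33,1.1],"roll":0},{"travel":[0,0.36,1.2],"roll":0}]' 1; python3 -c "
from h import *
need(W(-123,-2,89.6),-30)
need(W(-121.8,-2,81.4),-30)
cv2.imwrite('pics/side11.png',cv2.resize(optics.grab_frame('side')[140:240,250:370,::-1],None,fx=6,fy=6,interpolation=2))"
```

```text
time_s: 11.2
ee_pos: [462.3, -321.6, 108.0]
tool_rot: [-180.0, 0.0, -30.0]
wrist_force: [-0.2, -1.3, 1.9]
opening: 0.1
t 11.2 travel [-0.09  0.09  0.46] roll -0.0 jar [-119.4   -5.8  108. ] rot [-180.    0.  -30.] F [-0.2 -1.3  1.9]
t 11.2 travel [-0.09  0.06  0.67] roll -0.0 jar [-119.4   -5.8  108. ] rot [-180.    0.  -30.] F [-0.2 -1.3  1.9]
```

View pics/side11.png

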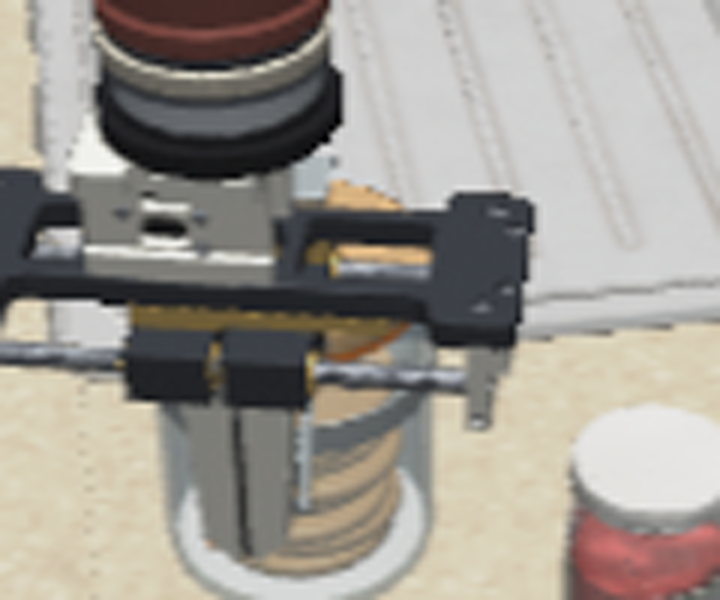

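```bash
python3 -m handwheel '[{"travel":[-0.02,0.04,0.1],"roll":0},{"travel":[-0.04,0.07,0.2],"roll":0},{"travel":[-0.06,0.08,0.3],"roll":0},{"travel":[-0.07,0.08,0.4],"roll":0},{"travel":[-0.07,0.07,0.5],"roll":0},{"travel":[-0.07,0.05,0.6],"roll":0},{"travel":[-0.07,0.04,0.68],"roll":0},{"travel":[-0.07,0.02,0.76],"roll":0},{"travel":[-0.07,-0.01,0.85],"roll":0},{"travel":[-0.07,-0.06,0.93],"roll":0}]' 1; python3 -c "
from h import *
need(W(-114.5,-2,66.3),-30)
need(W(-109,-2,60),-30)
need(W(-102.5,-2,54.7),-30)
cv2.imwrite('pics/side12.png',cv2.resize(optics.grab_frame('side')[140:240,250:370,::-1],None,fx=6,fy=6,interpolation=2))"
```

```text
time_s: 12.08
ee_pos: [461.2, -318.5, 71.3]
tool_rot: [180.0, -0.0, -30.0]
wrist_force: [1.2, 0.5, 3.4]
opening: 0.2
t 12.08 travel [-0.03 -0.07  0.12] roll -0.0 jar [-117.3   -3.2   71.3] rot [180.  -0. -30.] F [1.2 0.5 3.4]
t 12.08 travel [-0.03 -0.21  0.28] roll -0.0 jar [-117.3   -3.2   71.3] rot [180.  -0. -30.] F [1.2 0.5 3.4]
t 12.08 travel [-0.03 -0.37  0.41] roll -0.0 jar [-117.3   -3.2   71.3] rot [180.  -0. -30.] F [1.2 0.5 3.4]
```

View pics/side12.png

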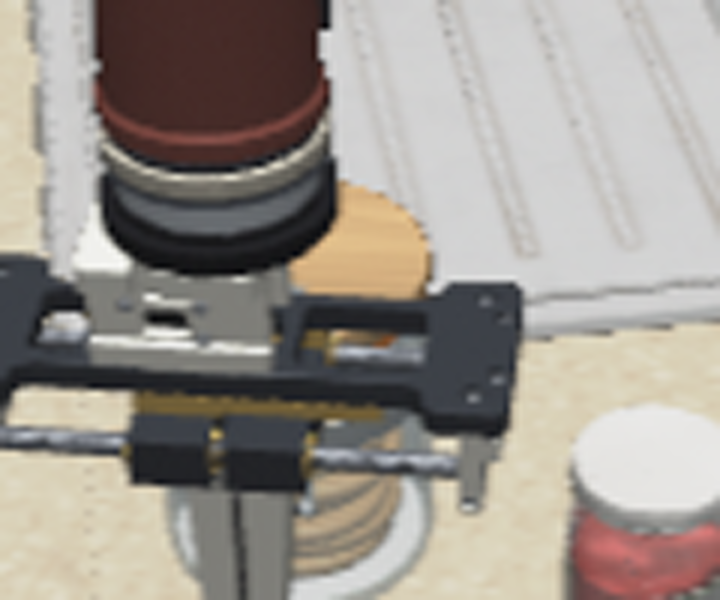

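```bash
python3 -m handwheel '[{"travel":[0,-0.03,0.08],"roll":0},{"travel":[0,-0.07,0.15],"roll":0},{"travel":[0,-0.12,0.22],"roll":0},{"travel":[0,-0.17,0.28],"roll":0},{"travel":[0,-0.22,0.34],"roll":0},{"travel":[0,-0.27,0.38],"roll":0},{"travel":[0,-0.32,0.42],"roll":0},{"travel":[0,-0.36,0.45],"roll":0}]' 1; python3 -c "
from h import *
need(W(-102.5,-2,54.7),-30)
need(W(-99,-2,52.5),-30)
cv2.imwrite('pics/side13.png',cv2.resize(optics.grab_frame('side')[150:270,250:370,::-1],None,fx=5,fy=5,interpolation=2))"
```

```text
time_s: 12.8
ee_pos: [467.3, -305.5, 52.8]
tool_rot: [180.0, 0.1, -30.0]
wrist_force: [1.0, -0.2, 0.4]
opening: 0.3
t 12.8 travel [-0.   -0.01 -0.05] roll -0.01 jar [-103.    -2.1   52.8] rot [ 1.8e+02  1.0e-01 -3.0e+01] F [ 1.  -0.2  0.4]
t 12.8 travel [-0.   -0.1   0.01] roll -0.01 jar [-103.    -2.1   52.8] rot [ 1.8e+02  1.0e-01 -3.0e+01] F [ 1.  -0.2  0.4]
```

View pics/side13.png

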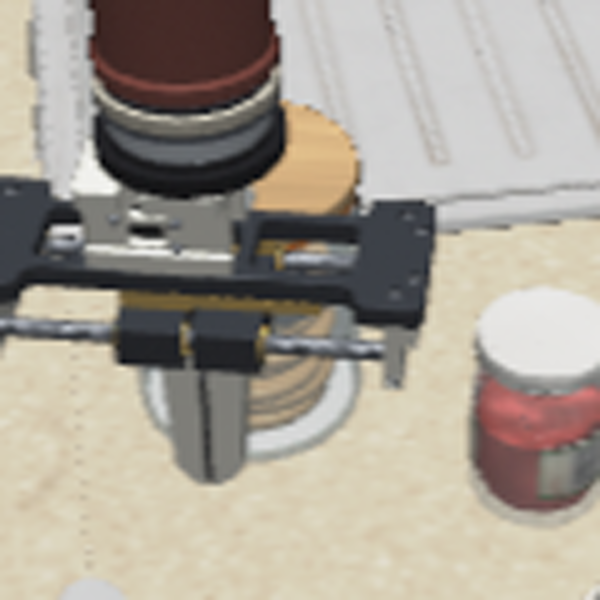

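```bash
python3 -m handwheel '[{"travel":[0,-0.03,0],"roll":0},{"travel":[0,-0.06,0],"roll":0},{"travel":[0,-0.08,0],"roll":0},{"travel":[0,-0.08,0],"roll":0}]' 1; python3 -m handwheel '[{"travel":[0,0.2,0],"roll":0},{"travel":[0,0.5,-0.1],"roll":0},{"travel":[0,0.9,-0.4],"roll":0},{"travel":[0,1.3,-0.9],"roll":0},{"travel":[0,1.6,-1.6],"roll":0},{"travel":[-0.6,1.6,-2.3],"roll":0},{"travel":[-1.2,1.6,-3],"roll":0},{"travel":[-1.9,1.6,-3.4],"roll":0},{"travel":[-2.6,1.6,-3.6],"roll":0},{"travel":[-3.2,1.6,-3.6],"roll":0},{"travel":[-3.2,1.6,-3.6],"roll":0}]' 1; python3 -c "
from h import *
need(W(-102.5,-2,54.7),-30)
cv2.imwrite('pics/side14.png',cv2.resize(optics.grab_frame('side')[150:270,250:370,::-1],None,fx=5,fy=5,interpolation=2))
cv2.imwrite('pics/side14f.png',optics.grab_frame('side')[:,:,::-1])"
```

```text
time_s: 13.18
ee_pos: [469.7, -303.0, 53.6]
tool_rot: [-180.0, -0.0, -30.0]
wrist_force: [-0.2, 0.1, 0.2]
opening: 0.6
time_s: 14.1
ee_pos: [321.1, -293.4, 198.3]
tool_rot: [-179.9, 0.2, -30.3]
wrist_force: [-0.3, -0.3, -0.5]
opening: 0.6
t 14.1 travel [ 3.32 -1.59  3.58] roll -0.06 jar [-165.5  130.6  198.3] rot [-179.9    0.2  -30.3] F [-0.3 -0.3 -0.5]
```

View pics/side14.png

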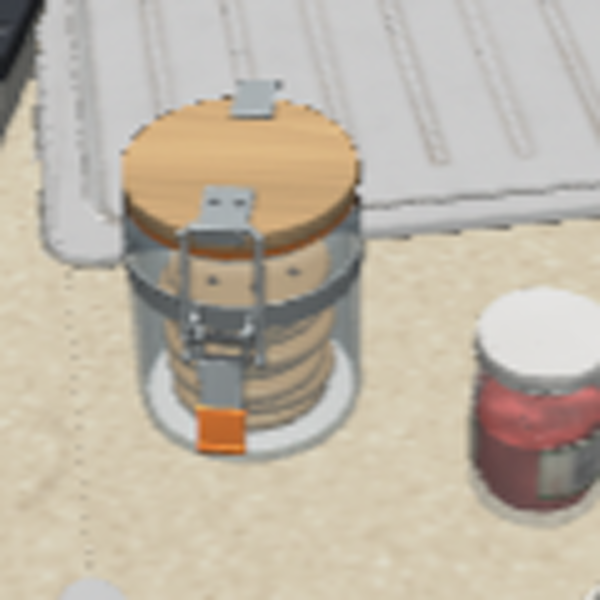

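View pics/side14f.png

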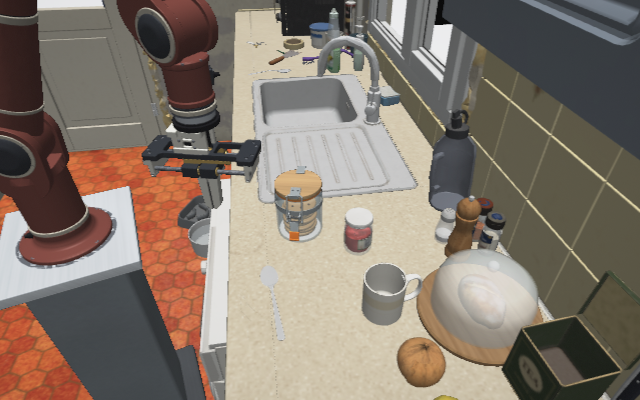

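```bash
python3 -c "
from h import *
for p in (65,69,73): 
  q=np.radians(p); print(p,proj('side',W(-68-54*np.cos(q),-1,94.5-54*np.sin(q))))
for r in (-60,-55,-50,-45): print(r,proj('side',W(r,-1,145)))
a=np.concatenate([optics.grab_frame('side')[None].astype(float) for _ in range(6)]).mean(0).astype(np.uint8)
cv2.imwrite('pics/side15.png',cv2.resize(a[175:245,265:335,::-1],None,fx=8,fy=8,interpolation=2))
cv2.imwrite('pics/top15.png',cv2.resize(optics.grab_frame('top')[160:280,190:350,::-1],None,fx=5,fy=5,interpolation=2))"
```

```text
65 (np.float64(293.0681585869215), np.float64(241.78127874214977))
69 (np.float64(293.35401578705114), np.float64(241.19029631024875))
73 (np.float64(293.6390220939534), np.float64(240.49538212112358))
-60 (np.float64(293.06171319116663), np.float64(198.04516763782846))
-55 (np.float64(293.4410593181621), np.float64(196.62859756003348))
-50 (np.float64(293.8171366952198), np.float64(195.2242337841462))
-45 (np.float64(294.1899873903436), np.float64(193.83191921807764))
```

View pics/side15.png

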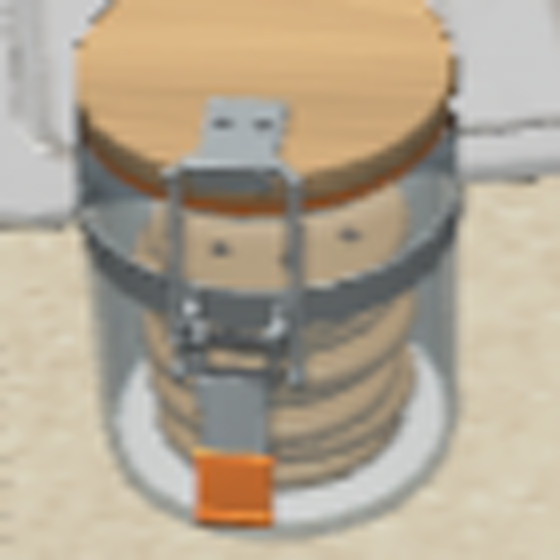

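View pics/top15.png

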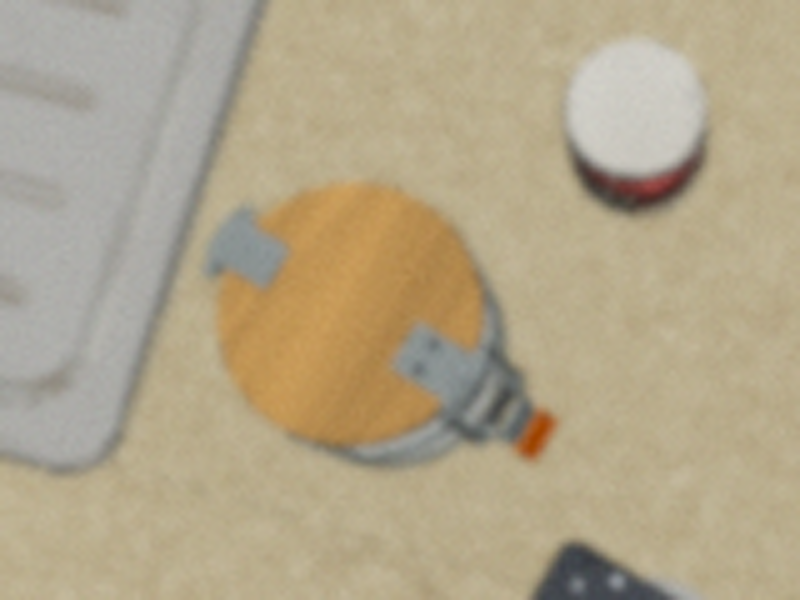

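```bash
python3 -c "
from station import finish_job
print(finish_job())"
```

```text
the job is handed in; nothing more can be done
None
```

I closed the jar and handed the job in at about 14.5 s of robot time. The hand-in gives no verdict, so I don't know the score.

I tipped the lid down from behind with the closed fingertips. I then pushed the wire loop inward until it fell behind the lip of the catch. Last, I pushed the lever tab down along its arc until the force rose to about 3.4 N and dropped away as it snapped over. The rows can't tilt the gripper, so instead of leaning it away from the jar I turned its narrow side to the jar, and it cleared the lid.

My last pictures showed:
- **Lid:** it lies flat on the jar.
- **Loop:** it is taut, with its bar at the front of the catch plate, about 55 mm in front of the jar's axis. I judged that it sits behind the lip from the picture and the geometry, not to within 5 mm.
- **Lever:** the tab's end is at image row 240.6, against 240.5 expected when shut 73° below level.
- **Jar and other things:** nothing looked moved: the jar and jam jar by close-ups from both cameras, the mug and spoon from the side picture. I didn't measure this.
- **Robot:** the gripper is well clear, with wrist force under 1 N.

One check disagreed: my two estimates of the jar's centre differed by about 6 mm, so I used a point between them. That did not affect the pushes.

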